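# Slide the laser fixture home and press the square key

## Robot

A 6-joint arm with a two-finger parallel gripper is mounted at the origin on the work surface. World frame = base frame: x ahead of the robot, y to its left, z up, the work surface at z = 0. Lengths are in m, angles in rad, forces in N, time in s.
With the tool pointing down it reaches from about 0.3 to 0.875 m from the base axis. Payload 6.4 kg.
Tool frame: the origin (TCP) lies at the very end of the fingers, on their centre line; the grasp point (between the pads) lies env.tcp_to_grasp behind it (env.tcp_to_grasp is the distance from the TCP to the grasp point, in m); z points along the fingers, y is the line along which they close (so a half turn about z gives the same grasp; the last joint's range is limited). The gripper opens to 88 mm and grips with 3 to 60 N. Pads are 18 mm wide; open, the fingers measure 123 mm over their backs; the gripper's body (75 mm by 187 mm) begins 45 mm behind the grasp point.
Start: joints at [-1.527, 0.181, 1.607, -0, 1.354, -0.206], TCP at [0.142, -0.557, 0.203] pointing down, gripper open.
Joint ranges: [-2.99, 2.99], [-0.89, 2.07], [0.3, 2.58], [-1.14, 4.28], [0, 2.63], [-3.12, 3.12]. Speed limits (rad/s): [2.57, 2.57, 3.01, 3.14, 3.14, 3.14].

## Interface

Orientations are given as a 3x3 rotation matrix whose columns are the frame's x, y, z axes.
In Python, from plant import env, vision gives the robot as it stands.
- The arm moves only by the tool arm_command, never from a script. Its argument "moves" is a list of rows, each an object with "dp": the shift along the tool's x, y, z in m, a list of three; "delta_rot": the turn, a rotation vector about the tool's x, y, z in rad, a list of three. A call has 1 to 5 rows; each row is the pose to reach, as a shift and turn from the pose commanded when the call began, along the tool's axes at that moment; what a row does not reach only later rows make up. A row lasts 1/12 s, in which the tool goes at most 41.7 mm and 7.16 degrees, less where a joint would pass 70% of its speed; a pose out of reach is approached as far as the arm can. A call with a gripper value outside its range is refused whole. "claw" is the finger opening in m, from 0 to 0.0881, set as the call begins (left out, the last holds). The fingers move at their own pace and stop on an object; "squeeze" is the grip in N (left out, the last holds). Time passes only in rows, so rows that repeat a pose let the fingers close. It gives the time, the measured TCP pose, the force, the opening and the grip force at its end, in the units of the state.
- env.read_state(): the state, without advancing time (a new reading comes with each control period).
- vision.camera(name): name is "scene" or "top" or "wrist"; returns a dict with "color" (420x560x3 uint8, blue, green, red), "K" (3x3 intrinsics, pixels), "k1" (the pictures are not rectified: a ray, as slopes to the right and down, at radius r is drawn at 1 + k1 r^2 times it, then the intrinsics apply), "rvec" (rotation vector, rad) and "tvec" (3), from world to camera coordinates, as OpenCV has them. Camera axes: x right, y down, z forward; pixel columns grow to the right and rows downward; lengths in m; the calibration is good to about 2 mm. A picture is of the moment at which its call begins. There is no depth.
- env.hand_in(): hands the job in; it is judged then, once.
The state is a dict: "t": time; "qpos": joint angles; "joint_vel": joint speeds; "effort": joint torques, N m; "eef_pos": TCP position; "tool_rot": TCP orientation; "ft_force": force on the tool from outside, world axes, zero at the start; "torque": the same for the moment, N m; "opening": finger opening in m; "gripper_force": force on a finger pad.
Only numpy, scipy, OpenCV 4.12 (cv2) and the standard library are available. Lean on these libraries where they do the work, as an engineer would, in place of code of your own. Each camera call takes 0.05 s, during which the arm holds its last target. There are 200 camera calls.

## Task

Push the grey fixture box with the ring on top gently along its rails, away from the robot, until it is fully home against the white end stop, then gently press the square key all the way down with the fingertips and draw back so that it springs up. Do not touch the brass ring on the box, do not press the round key or the bar-shaped key, do not press the square key before the box is home, and leave the loose ring, jar and lens cap where they stand.

Things in the scene. Friction and masses are not known exactly. Their poses are not given: they have to be found in the camera images.
- fixture (a joint): travel of the grey fixture box along its linear stage, in m: 0 is fully home against the stop; negative is short of home, towards the robot (starts between -0.12 and -0.07, can go back to -0.13). It slides against about 2 N of friction, has no spring and stays where it is left.
- push_face (a point): centre of the near upright face of the grey fixture box, which is the face to push. Its own +x axis points along the rails towards home (roughly away from the robot), z up. The face is 120 mm wide and spans heights 26 to 80 mm above the bench; this point is 53 mm above the bench. The box is 130 mm long behind the face. In front of the face lie only the stage's own base and rails, 110 mm wide, top 25 mm above the bench.
- workpiece: brass ring fixed on top of the fixture box, 86 mm outside diameter, 68 mm inside, 12 mm high, its top 92 mm above the bench; origin is the centre of its underside, 75 mm behind the push face, so its near edge is 32 mm behind the face. Not to be touched.
- block_square: white key station, 60 x 60 x 34 mm, carrying the square key; origin at the centre of its underside, 6 mm above the bench. The three stations stand in a row 75 mm apart, in any order, on a thin steel plate (75 x 240 mm, 6 mm thick).
- square_top (a point): centre of the top of the square black key, 34 x 34 mm, the one to press. Its top is 50 mm above the bench when up, 10 mm proud of its station.
- key_square (a joint): how far the square key is pressed, in m: 0 is up, 0.006 is fully down; it needs about 1.5 N to start and 5 N to go fully down, and springs back when released.
- round_top (a point): centre of the top of the round black key, 24 mm diameter, same height, same white 60 mm station; leave alone.
- key_round (a joint): how far the round key is pressed, in m: 0 up, 0.006 down.
- bar_top (a point): centre of the top of the bar-shaped black key, 48 x 14 mm (long along its x), same height, same white 60 mm station; leave alone.
- key_bar (a joint): how far the bar-shaped key is pressed, in m: 0 up, 0.006 down.
- spare_ring: loose steel ring lying on the bench at the left of the stage, 66 mm outside and 46 mm inside diameter, 14 mm high; origin at the centre of its underside; leave alone.
- jar: loose closed jar standing beyond the keys, 44 mm diameter, 60 mm high; origin at the centre of its underside; leave alone.
- lens_cap: loose grey stepped lens cap standing beyond the keys, 52 mm diameter, 30 mm high; origin at the centre of its underside; leave alone.

How it is judged:
On the way, in this order (a step that is already met when the one before it is completed fails the run):
1. the fixture box is fully home, within 4 mm of its stop (value of joint fixture above -0.004 m), for 0.2 s.
2. the square key is pressed down by at least 4.5 of its 6 mm by the fingers (value of joint key_square above 0.0045 m and contact force between the fingers and block_square above 0.3 N and value of joint fixture above -0.004 m), for 0.1 s.
At the end, for the whole second after the job is handed in: the fixture box is within 4 mm of fully home, all three keys are up (within 1.5 mm), and the spare ring, jar and lens cap are at rest within 15 mm of where they started (value of joint fixture above -0.004 m and value of joint each of key_square, key_round, key_bar below 0.0015 m and distance of each of spare_ring, jar, lens_cap from where it was at the start of the episode below 0.015 m and linear speed of each of spare_ring, jar, lens_cap below 0.02 m/s); the robot touches nothing.
It fails at once if the square key is pressed (over 3 mm) while the fixture box is not home (value of joint key_square above 0.003 m and value of joint fixture below -0.004 m).
It fails at once if the round or the bar-shaped key is pressed by over 2.5 mm (value of joint any of key_round, key_bar above 0.0025 m).
It fails at once if rough handling: the square key or its station is pressed harder than 40 N, or the fixture box is slammed (over 0.6 m/s) (contact force between anything else and block_square above 40 N or velocity of joint fixture above 0.6 m/s).
It fails at once if the brass ring on the box is touched (contact force between any of the fingers, the arm and workpiece above 1 N).
It fails at once if a loose bystander is moved over 15 mm, lifted or tipped (distance of any of spare_ring, jar, lens_cap from where it was at the start of the episode above 0.015 m or angle between any of spare_ring, jar, lens_cap's own z axis and vertical above 0.3 rad).
It also fails if it takes over 48 s, if anything falls off the work surface, if the arm or the gripper's body presses on something with over 40 N, if the wrist force passes 120 N, or if a joint passes its speed limit or range.

## Working session

There is one attempt and no reset: what is moved stays moved. The work goes in short steps, Python scripts to look and compute and a tool call to move; the robot and the scene stay as the last step left them, time stands still between calls to the robot, and variables do not carry over. Pictures are saved under pics/ and viewed, at most 10 in all, crops included, and the job is handed in when it is done.

Besides the shell and the picture viewer there is one more tool, called after "Request:" as a command line: name --argument value ..., lists and objects as JSON in quotes. arm_command: Moves the arm, as the interface text tells. Its arguments: {"type":"object","properties":{"moves":{"type":"array"},"claw":{"type":"number"},"squeeze":{"type":"number"}},"required":["moves"]}

```bash
mkdir -p pics; cat > h.py <<'E'
import numpy as np, cv2
from plant import env, vision
def cast(c,uv,z):
    K=c["K"];uv=np.atleast_2d(np.array(uv,float))
    d=np.array([c["k1"],0,0,0,0],float)
    n=cv2.undistortPoints(uv.reshape(-1,1,2),K,d).reshape(-1,2)
    R=cv2.Rodrigues(np.array(c["rvec"],float))[0];t=np.array(c["tvec"],float).reshape(3)
    o=-R.T@t; r=np.c_[n,np.ones(len(n))]@R
    return o+r*((z-o[2])/r[:,2])[:,None]
def proj(c,P):
    return cv2.projectPoints(np.array(P,float).reshape(-1,1,3),np.array(c["rvec"],float),np.array(c["tvec"],float),c["K"],np.array([c["k1"],0,0,0,0],float))[0].reshape(-1,2)
E
python3 - <<'E'
from h import *
import pickle
for n in("top","scene"):
    c=vision.camera(n);cv2.imwrite(f"pics/{n}0.png",c["color"]);pickle.dump(c,open(n+"0.pkl","wb"))
    print(n,c["K"],c["k1"],c["rvec"],c["tvec"])
s=env.read_state();print(s["tool_rot"],s["t"],env.tcp_to_grasp)
E
```

```text
top [[437.59869427   0.         274.64355151]
 [  0.         437.59869427 204.01091316]
 [  0.           0.           1.        ]] 0.022688812617686918 [ 2.19060146 -2.13570285  0.08697225] [0.02802139 0.59658928 0.82311781]
scene [[497.2336766    0.         281.37348147]
 [  0.         497.2336766  206.68021442]
 [  0.           0.           1.        ]] -0.1511557680317008 [ 1.71776955  1.94309288 -0.72846874] [ 0.04439596 -0.3939956   1.44273477]
[[ 9.68961215e-01  2.47212779e-01 -7.13745616e-05]
 [ 2.47212600e-01 -9.68960077e-01  1.51668434e-03]
 [ 3.05784650e-04 -1.48725299e-03 -9.99998847e-01]] 0.1 0.0187
```

View pics/top0.png

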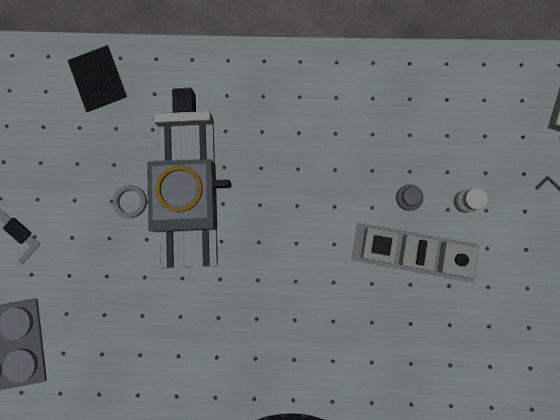

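View pics/scene0.png

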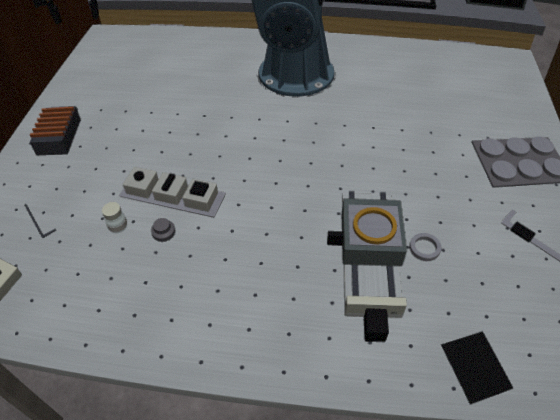

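The top view shows the box at about (182,195) with its ring at (179,188), the stop at (183,118), and the spare ring at (130,201). The keys are square (381,245), bar (421,252) and round (461,260), and the lens cap and jar are at (410,197) and (470,200). Next I'll measure the ring, the keys and the rail direction.

```bash
python3 - <<'E'
from h import *
import pickle
for n in("top","scene"):
    c=pickle.load(open(n+"0.pkl","rb"));im=c["color"];hsv=cv2.cvtColor(im,cv2.COLOR_BGR2HSV)
    m=cv2.inRange(hsv,(8,90,60),(28,255,255))
    if n=="scene": m[:180]=0;m[:,:300]=0
    cs,_=cv2.findContours(m,cv2.RETR_EXTERNAL,cv2.CHAIN_APPROX_NONE)
    k=max(cs,key=cv2.contourArea);P=cast(c,k.reshape(-1,2),0.092)
    print(n,"ring",cv2.minEnclosingCircle(P[:,:2].astype(np.float32)))
    g=cv2.cvtColor(im,cv2.COLOR_BGR2GRAY)
    m=(g<50).astype(np.uint8)*255
    cs,_=cv2.findContours(m,cv2.RETR_EXTERNAL,cv2.CHAIN_APPROX_NONE)
    for k in cs:
        a=cv2.contourArea(k)
        if a<40 or a>3000: continue
        P=cast(c,k.reshape(-1,2),0.05)[:,:2].astype(np.float32)
        print(n,a,k.reshape(-1,2).mean(0).round(),cv2.minAreaRect(P))
c=pickle.load(open("top0.pkl","rb"));im=c["color"]
# rails: dark strips below and above box
g=cv2.cvtColor(im,cv2.COLOR_BGR2GRAY)
for r in (130,140,150,240,250,260): print(r,g[r,150:225:1].tolist())
# box top corners guess -> world
print(cast(c,[(148,162),(213,159),(216,228),(150,231)],0.08).round(4))
cr=cv2.resize(im[80:280,100:260],None,fx=3.,fy=3.,interpolation=cv2.INTER_CUBIC);cv2.imwrite("pics/crop.png",cr)
E
```

```text
top ring ((0.6141728162765503, 0.217831552028656), 0.04280734807252884)
top 215.0 [290. 417.] ((0.20929013192653656, 0.004212033003568649), (0.008569860830903053, 0.11353103071451187), 1.8690613508224487)
top 53.5 [ 31. 359.] ((0.29685333371162415, 0.48328402638435364), (0.0533006526529789, 0.020513083785772324), 31.56609344482422)
top 47.5 [ 28. 320.] ((0.3664759397506714, 0.49473318457603455), (0.04857028275728226, 0.01730993203818798), 13.885499000549316)
top 119.5 [461. 259.] ((0.4987328350543976, -0.3068199157714844), (0.020259220153093338, 0.02404344081878662), 1.6371757984161377)
top 164.5 [421. 252.] ((0.5104892253875732, -0.23282833397388458), (0.014545874670147896, 0.04601350426673889), 81.54505157470703)
top 281.0 [382. 245.] ((0.5215712189674377, -0.1594027578830719), (0.033623773604631424, 0.03235689550638199), 81.13386535644531)
top 193.0 [171. 245.] ((0.506509006023407, 0.23061677813529968), (0.06862999498844147, 0.03025992028415203), 5.82354736328125)
top 355.0 [ 17. 230.] ((0.5321223139762878, 0.5295382142066956), (0.04840682074427605, 0.028600407764315605), 51.06147
[... 3878 characters left out ...]
 120, 120, 122, 118, 122, 121, 120, 119, 114, 119, 119, 120, 120, 125, 123, 119, 120, 117, 124, 122, 122, 122, 120, 117, 117, 121, 123, 89, 48, 49, 47, 49, 48, 35, 92, 119, 122, 119, 117, 119, 122, 57, 74, 120, 122, 121, 118, 120, 121, 119]
260 [125, 124, 120, 121, 121, 123, 125, 123, 124, 121, 92, 118, 119, 122, 124, 123, 103, 42, 47, 49, 54, 49, 38, 38, 126, 119, 119, 120, 121, 120, 124, 119, 117, 115, 119, 119, 121, 121, 123, 123, 119, 120, 119, 121, 123, 122, 120, 121, 118, 120, 121, 124, 107, 50, 46, 53, 50, 43, 36, 67, 120, 125, 122, 118, 123, 126, 84, 57, 122, 121, 122, 121, 120, 120, 120]
[[0.6632 0.279  0.08  ]
 [0.6717 0.1586 0.08  ]
 [0.5441 0.1481 0.08  ]
 [0.5357 0.2684 0.08  ]]
```

View pics/crop.png

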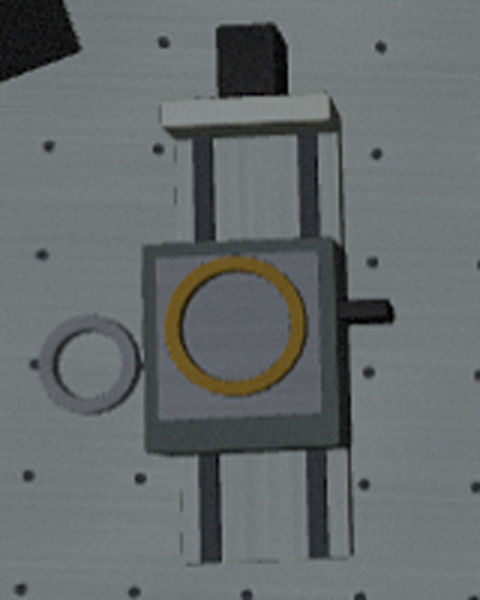

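The crop shows the box's near edge at about row 231 of the top image, and the side handle is low on the right. The corners cast at z = 0.08 give 128 x 121 mm, which agrees with the given size, and the near face comes out at about (0.539, 0.21). Now I'll work out the first move and the rail yaw.

```bash
cat >> h.py <<'E'
def rel(p,yaw):
    s=env.read_state();R=np.array(s["tool_rot"]);q=np.array(s["eef_pos"])
    c,n=np.cos(yaw),np.sin(yaw);T=np.array([[c,n,0],[n,-c,0],[0,0,-1.]])
    rv=cv2.Rodrigues(R.T@T)[0].ravel()
    print("t",round(s["t"],2),"at",q.round(4),"yaw",round(np.arctan2(R[1,0],R[0,0]),4),"dp",(R.T@(np.array(p)-q)).round(4),"rot",rv.round(4),"F",np.round(s["ft_force"],2),"open",round(s["opening"],4))
E
python3 - <<'E'
from h import *
import pickle
c=pickle.load(open("top0.pkl","rb"))
P=cast(c,[(167.4,130),(169.8,260),(202.5,130),(205.7,260)],0.025);print(P.round(4))
for a,b in((0,1),(2,3)):
    d=P[a]-P[b];print(np.arctan2(d[1],d[0]))
rel([0.47,0.206,0.2],0.075)
E
```

```text
[[0.7392 0.261  0.025 ]
 [0.4821 0.2435 0.025 ]
 [0.7408 0.1909 0.025 ]
 [0.4839 0.1739 0.025 ]]
0.06793415704522593
0.06620288517279774
t 0.1 at [ 0.1422 -0.5566  0.2022] yaw 0.2498 dp [ 0.5062 -0.6579  0.0034] rot [-0.0015 -0.0002  0.1748] F [-0.23  0.51  0.61] open 0.0877
```

Request:
arm_command --moves '[{"dp": [0.025, -0.033, 0], "delta_rot": [0, 0, 0.18]}, {"dp": [0.05, -0.066, 0], "delta_rot": [0, 0, 0.18]}, {"dp": [0.075, -0.099, 0], "delta_rot": [0, 0, 0.18]}, {"dp": [0.1, -0.132, 0], "delta_rot": [0, 0, 0.18]}, {"dp": [0.125, -0.165, 0], "delta_rot": [0, 0, 0.18]}]' --claw 0

```text
t: 0.52
eef_pos: [0.2227, -0.3643, 0.2024]
tool_rot: [[0.998, 0.069, -0.0], [0.069, -0.998, 0.001], [-0.0, -0.001, -1.0]]
ft_force: [0.6, 0.1, -0.1]
opening: 0.057
gripper_force: 0.0
```

```bash
python3 -c "
from h import *
rel([0.47,0.207,0.2],0.067)"
```

```text
t 0.52 at [ 0.2227 -0.3643  0.2024] yaw 0.069 dp [ 0.2861 -0.5528  0.0029] rot [-0.0011  0.      0.002 ] F [ 0.61  0.11 -0.07] open 0.057
```

Request:
arm_command --moves '[{"dp": [0.019, -0.036, 0], "delta_rot": [0, 0, 0]}, {"dp": [0.038, -0.072, 0], "delta_rot": [0, 0, 0]}, {"dp": [0.057, -0.108, 0], "delta_rot": [0, 0, 0]}, {"dp": [0.076, -0.144, 0], "delta_rot": [0, 0, 0]}, {"dp": [0.095, -0.18, 0], "delta_rot": [0, 0, 0]}]'

```text
t: 0.93
eef_pos: [0.3048, -0.1783, 0.2029]
tool_rot: [[0.998, 0.069, 0.0], [0.069, -0.998, -0.0], [0.0, 0.0, -1.0]]
ft_force: [0.8, -0.4, -0.8]
opening: 0.0237
gripper_force: 0.0
```

Request:
arm_command --moves '[{"dp": [0.019, -0.036, 0], "delta_rot": [0, 0, 0]}, {"dp": [0.038, -0.072, 0], "delta_rot": [0, 0, 0]}, {"dp": [0.057, -0.108, 0], "delta_rot": [0, 0, 0]}, {"dp": [0.076, -0.144, 0], "delta_rot": [0, 0, 0]}, {"dp": [0.095, -0.18, 0], "delta_rot": [0, 0, 0]}]'

```text
t: 1.35
eef_pos: [0.3871, 0.0082, 0.2031]
tool_rot: [[0.998, 0.07, 0.001], [0.07, -0.998, -0.0], [0.001, 0.0, -1.0]]
ft_force: [1.2, -0.7, 0.6]
opening: 0.0006
gripper_force: 0.0
```

Request:
arm_command --moves '[{"dp": [0.019, -0.036, 0], "delta_rot": [0, 0, 0]}, {"dp": [0.038, -0.072, 0], "delta_rot": [0, 0, 0]}, {"dp": [0.057, -0.108, 0], "delta_rot": [0, 0, 0]}, {"dp": [0.076, -0.144, 0], "delta_rot": [0, 0, 0]}, {"dp": [0.088, -0.18, 0], "delta_rot": [0, 0, 0]}]'

```text
t: 1.77
eef_pos: [0.4629, 0.194, 0.2027]
tool_rot: [[0.998, 0.07, 0.0], [0.07, -0.998, -0.0], [0.0, 0.0, -1.0]]
ft_force: [0.4, 0.2, -0.2]
opening: 0.0005
gripper_force: 0.0
```

```bash
python3 - <<'E'
from h import *
rel([0.47,0.207,0.04],0.067)
c=vision.camera("wrist");cv2.imwrite("pics/w1.png",c["color"])
E
```

```text
t 1.77 at [0.4629 0.194  0.2027] yaw 0.0702 dp [ 0.008  -0.0125  0.1627] rot [ 0.0001 -0.0002  0.0032] F [ 0.38  0.18 -0.15] open 0.0005
```

View pics/w1.png

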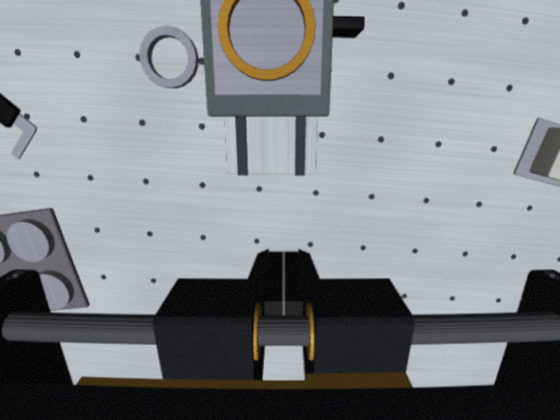

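The wrist view shows the box's near bottom edge at row 115, columns 209–329, straight ahead of the closed fingers. I'll descend and check that edge.

```bash
python3 - <<'E'
from h import *
c=vision.camera("wrist")
print(cast(c,[(209,98),(330,97),(210,115),(329,114)],0.08).round(4), cast(c,[(210,115),(329,114)],0.026).round(4),-cv2.Rodrigues(c["rvec"])[0].T@c["tvec"].ravel())
rel([0.475,0.2075,0.042],0.067)
E
```

```text
[[0.551  0.2774 0.08  ]
 [0.5603 0.1612 0.08  ]
 [0.5352 0.2764 0.08  ]
 [0.5446 0.1603 0.08  ]] [[0.5339 0.2892 0.026 ]
 [0.545  0.1526 0.026 ]] [0.54243265 0.20370743 0.38543036]
t 1.87 at [0.4623 0.1962 0.2024] yaw 0.0752 dp [ 0.0137 -0.0101  0.1604] rot [-0.0014  0.0007  0.0082] F [-0.33 -0.82 -0.14] open 0.0004
```

Request:
arm_command --moves '[{"dp": [0.003, -0.003, 0.035], "delta_rot": [0, 0, 0.003]}, {"dp": [0.006, -0.006, 0.07], "delta_rot": [0, 0, 0.003]}, {"dp": [0.009, -0.009, 0.105], "delta_rot": [0, 0, 0.003]}, {"dp": [0.012, -0.012, 0.14], "delta_rot": [0, 0, 0.003]}, {"dp": [0.012, -0.0125, 0.16], "delta_rot": [0, 0, 0.003]}]'

```text
t: 2.28
eef_pos: [0.4708, 0.2041, 0.0392]
tool_rot: [[0.998, 0.066, -0.005], [0.066, -0.998, -0.001], [-0.005, 0.001, -1.0]]
ft_force: [-1.5, 0.3, -0.6]
opening: 0.0008
gripper_force: 0.0
```

```bash
python3 -c "
from h import *
rel([0.53,0.212,0.042],0.067)"
```

```text
t 2.28 at [0.4708 0.2041 0.0392] yaw 0.0665 dp [ 0.0596 -0.004  -0.0031] rot [ 0.0007  0.0048 -0.0005] F [-1.49  0.3  -0.64] open 0.0008
```

Request:
arm_command --moves '[{"dp": [0.015, -0.002, -0.001], "delta_rot": [0, 0, 0]}, {"dp": [0.03, -0.004, -0.001], "delta_rot": [0, 0, 0]}, {"dp": [0.04, -0.005, -0.001], "delta_rot": [0, 0, 0]}, {"dp": [0.048, -0.006, -0.001], "delta_rot": [0, 0, 0]}, {"dp": [0.055, -0.006, -0.001], "delta_rot": [0, 0, 0]}]'

```text
t: 2.7
eef_pos: [0.528, 0.2141, 0.0438]
tool_rot: [[0.998, 0.066, -0.001], [0.066, -0.998, -0.0], [-0.001, 0.0, -1.0]]
ft_force: [-0.3, -0.3, 0.2]
opening: 0.0002
gripper_force: 0.1
```

Request:
arm_command --moves '[{"dp": [0.008, 0, 0], "delta_rot": [0, 0, 0]}, {"dp": [0.016, 0, 0], "delta_rot": [0, 0, 0]}, {"dp": [0.024, 0, 0], "delta_rot": [0, 0, 0]}, {"dp": [0.032, 0, 0], "delta_rot": [0, 0, 0]}, {"dp": [0.04, 0, 0], "delta_rot": [0, 0, 0]}]'

```text
t: 3.12
eef_pos: [0.5681, 0.2172, 0.0439]
tool_rot: [[0.998, 0.067, -0.001], [0.067, -0.998, -0.0], [-0.001, 0.0, -1.0]]
ft_force: [-2.9, -1.7, 0.8]
opening: 0.0004
gripper_force: 1.2
```

```bash
python3 - <<'E'
from h import *
rel([0.53,0.212,0.042],0.067)
c=vision.camera("top");im=c["color"];cr=cv2.resize(im[80:280,100:260],None,fx=3.,fy=3.,interpolation=cv2.INTER_CUBIC);cv2.imwrite("pics/t2.png",cr)
E
```

```text
t 3.12 at [0.5681 0.2172 0.0439] yaw 0.0668 dp [-0.0383  0.0026  0.0019] rot [ 0.0002  0.0006 -0.0002] F [-2.92 -1.74  0.76] open 0.0004
```

View pics/t2.png

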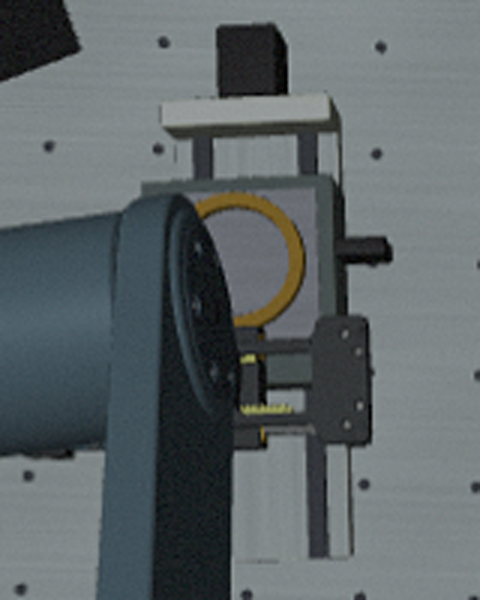

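The box top's far edge moved from row 240 to 178 in the crop, about 37 mm, and the stop is roughly 30 mm further. The gripper isn't touching the ring, with about 15 mm of height to spare. I'll keep pushing, more slowly.

Request:
arm_command --moves '[{"dp": [0.005, 0, 0], "delta_rot": [0, 0, 0]}, {"dp": [0.01, 0, 0], "delta_rot": [0, 0, 0]}, {"dp": [0.015, 0, 0], "delta_rot": [0, 0, 0]}, {"dp": [0.02, 0, 0], "delta_rot": [0, 0, 0]}, {"dp": [0.025, 0, 0], "delta_rot": [0, 0, 0]}]'

```text
t: 3.58
eef_pos: [0.5931, 0.2191, 0.0442]
tool_rot: [[0.998, 0.067, 0.0], [0.067, -0.998, 0.0], [0.0, -0.0, -1.0]]
ft_force: [-2.7, -0.7, 2.3]
opening: 0.0005
gripper_force: 2.2
```

Request:
arm_command --moves '[{"dp": [0.002, 0, 0], "delta_rot": [0, 0, 0]}, {"dp": [0.004, 0, 0], "delta_rot": [0, 0, 0]}, {"dp": [0.006, 0, 0], "delta_rot": [0, 0, 0]}, {"dp": [0.008, 0, 0], "delta_rot": [0, 0, 0]}, {"dp": [0.01, 0, 0], "delta_rot": [0, 0, 0]}]'

```text
t: 4.0
eef_pos: [0.6028, 0.2197, 0.0442]
tool_rot: [[0.998, 0.067, 0.0], [0.067, -0.998, 0.0], [0.0, -0.0, -1.0]]
ft_force: [-1.7, -0.6, 4.1]
opening: 0.0005
gripper_force: 2.3
```

Request:
arm_command --moves '[{"dp": [0.002, 0, 0], "delta_rot": [0, 0, 0]}, {"dp": [0.004, 0, 0], "delta_rot": [0, 0, 0]}, {"dp": [0.006, 0, 0], "delta_rot": [0, 0, 0]}]'

```text
t: 4.25
eef_pos: [0.6088, 0.2201, 0.0442]
tool_rot: [[0.998, 0.067, 0.0], [0.067, -0.998, 0.0], [0.0, -0.0, -1.0]]
ft_force: [-2.1, 0.1, 3.1]
opening: 0.0007
gripper_force: 2.4
```

Request:
arm_command --moves '[{"dp": [0.002, 0, 0], "delta_rot": [0, 0, 0]}, {"dp": [0.004, 0, 0], "delta_rot": [0, 0, 0]}, {"dp": [0.006, 0, 0], "delta_rot": [0, 0, 0]}, {"dp": [0.008, 0, 0], "delta_rot": [0, 0, 0]}]'

```text
t: 4.58
eef_pos: [0.6111, 0.2204, 0.0437]
tool_rot: [[0.998, 0.068, -0.012], [0.068, -0.998, -0.002], [-0.012, 0.001, -1.0]]
ft_force: [-26.6, -2.2, 23.7]
opening: 0.0005
gripper_force: 15.5
```

```bash
python3 - <<'E'
from h import *
rel([0.53,0.212,0.042],0.067)
c=vision.camera("scene");im=c["color"];cr=cv2.resize(im[180:360,320:440],None,fx=3.,fy=3.,interpolation=cv2.INTER_CUBIC);cv2.imwrite("pics/s3.png",cr)
E
```

```text
t 4.58 at [0.6111 0.2204 0.0437] yaw 0.0676 dp [-0.0815  0.0029  0.0027] rot [0.0009 0.0124 0.0006] F [-26.55  -2.21  23.67] open 0.0005
```

View pics/s3.png

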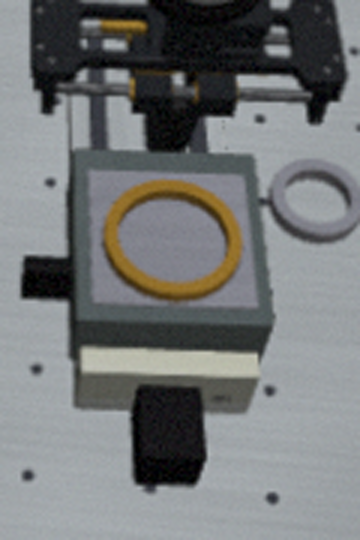

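The scene view shows the box hard against the white stop (crop row 345), and the force on the tool has jumped to 27 N. The box is home, so I'll back off and rise.

Request:
arm_command --moves '[{"dp": [-0.006, 0, 0], "delta_rot": [0, 0, 0]}, {"dp": [-0.015, 0, 0], "delta_rot": [0, 0, 0]}, {"dp": [-0.04, 0, 0], "delta_rot": [0, 0, 0]}, {"dp": [-0.075, 0, 0], "delta_rot": [0, 0, 0]}, {"dp": [-0.1, 0, -0.02], "delta_rot": [0, 0, 0]}]'

```text
t: 5.05
eef_pos: [0.511, 0.2129, 0.0595]
tool_rot: [[0.998, 0.066, -0.009], [0.066, -0.998, -0.002], [-0.009, 0.001, -1.0]]
ft_force: [-0.5, -0.3, -0.6]
opening: 0.0004
gripper_force: 0.0
```

Request:
arm_command --moves '[{"dp": [-0.01, 0, -0.035], "delta_rot": [0, 0, 0]}, {"dp": [-0.01, 0.01, -0.07], "delta_rot": [0, 0, 0]}, {"dp": [-0.01, 0.02, -0.1], "delta_rot": [0, 0, 0]}, {"dp": [-0.01, 0.05, -0.12], "delta_rot": [0, 0, 0]}, {"dp": [-0.01, 0.09, -0.12], "delta_rot": [0, 0, 0]}]'

```text
t: 5.47
eef_pos: [0.5156, 0.1245, 0.1892]
tool_rot: [[0.997, 0.071, 0.01], [0.071, -0.998, 0.001], [0.01, -0.0, -1.0]]
ft_force: [0.3, -1.5, -0.5]
opening: 0.0003
gripper_force: 0.0
```

```bash
python3 - <<'E'
from h import *
rel([0.522,-0.159,0.17],-0.146)
rel([0.46,-0.16,0.17],-0.146)
E
```

```text
t 5.47 at [0.5156 0.1245 0.1892] yaw 0.0706 dp [-0.0138  0.2832  0.019 ] rot [-0.0012 -0.0096  0.2166] F [ 0.3  -1.51 -0.49] open 0.0003
t 5.47 at [0.5156 0.1245 0.1892] yaw 0.0706 dp [-0.0757  0.2798  0.0184] rot [-0.0012 -0.0096  0.2166] F [ 0.3  -1.51 -0.49] open 0.0003
```

Request:
arm_command --moves '[{"dp": [-0.012, 0.036, 0.003], "delta_rot": [0, -0.01, 0.1]}, {"dp": [-0.024, 0.072, 0.006], "delta_rot": [0, -0.01, 0.2]}, {"dp": [-0.036, 0.11, 0.009], "delta_rot": [0, -0.01, 0.217]}, {"dp": [-0.048, 0.15, 0.012], "delta_rot": [0, -0.01, 0.217]}, {"dp": [-0.055, 0.188, 0.015], "delta_rot": [0, -0.01, 0.217]}]'

```text
t: 5.88
eef_pos: [0.4691, -0.0694, 0.1685]
tool_rot: [[0.989, -0.149, -0.01], [-0.149, -0.989, 0.0], [-0.01, 0.001, -1.0]]
ft_force: [1.4, 0.2, 0.6]
opening: 0.0003
gripper_force: 0.0
```

```bash
python3 - <<'E'
from h import *
rel([0.47,-0.155,0.17],-0.146)
E
```

```text
t 5.88 at [ 0.4691 -0.0694  0.1685] yaw -0.1501 dp [ 0.0137  0.0845 -0.0016] rot [ 0.0012  0.0099 -0.004 ] F [1.38 0.18 0.58] open 0.0003
```

Request:
arm_command --moves '[{"dp": [0.004, 0.03, 0], "delta_rot": [0, 0.01, 0]}, {"dp": [0.008, 0.06, 0], "delta_rot": [0, 0.01, 0]}, {"dp": [0.013, 0.08, 0], "delta_rot": [0, 0.01, 0]}, {"dp": [0.013, 0.08, 0], "delta_rot": [0, 0.01, 0]}, {"dp": [0.013, 0.08, 0], "delta_rot": [0, 0.01, 0]}]'

```text
t: 6.3
eef_pos: [0.471, -0.1495, 0.1685]
tool_rot: [[0.988, -0.152, -0.0], [-0.152, -0.988, -0.001], [-0.0, 0.001, -1.0]]
ft_force: [-0.0, 0.6, 0.1]
opening: 0.0003
gripper_force: 0.0
```

```bash
python3 - <<'E'
from h import *
c=vision.camera("wrist");im=c["color"];cv2.imwrite("pics/w4.png",im)
g=cv2.cvtColor(im,cv2.COLOR_BGR2GRAY);m=(g<60).astype(np.uint8)*255
cs,_=cv2.findContours(m,cv2.RETR_EXTERNAL,cv2.CHAIN_APPROX_NONE)
for k in cs:
    if 200<cv2.contourArea(k)<20000: print(k.reshape(-1,2).mean(0).round(),cv2.minAreaRect(cast(c,k.reshape(-1,2),0.05)[:,:2].astype(np.float32)))
rel([0.522,-0.159,0.065],-0.148)
E
```

```text
[ 10. 205.] ((0.5085703730583191, 0.14770716428756714), (0.06102935969829559, 0.014378883875906467), 3.435354471206665)
[434. 144.] ((0.49739736318588257, -0.3065521717071533), (0.025988871231675148, 0.020767677575349808), 81.96605682373047)
[286. 144.] ((0.5198383927345276, -0.16048595309257507), (0.03180202096700668, 0.03217612951993942), 81.30218505859375)
[360. 143.] ((0.5086703896522522, -0.2331634908914566), (0.014252802357077599, 0.04605082795023918), 81.0122299194336)
[ 21. 173.] ((0.5368695855140686, 0.1209217980504036), (0.10683002322912216, 0.009527493268251419), 3.9051425457000732)
t 6.35 at [ 0.471  -0.1485  0.1684] yaw -0.1513 dp [0.0521 0.0027 0.1034] rot [ 0.0004  0.0006 -0.0033] F [1.09 0.4  0.38] open 0.0006
```

View pics/w4.png

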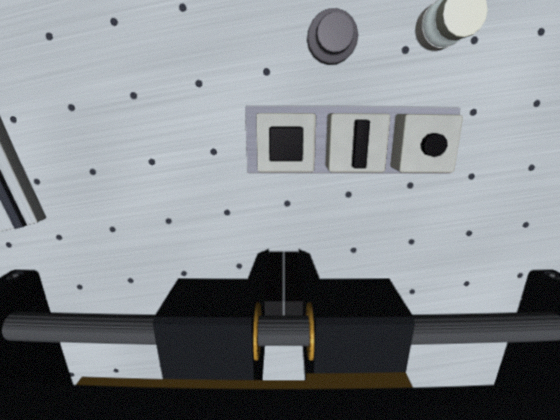

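The wrist view shows the square key at (286,144), which casts to (0.520, -0.160) and agrees with the top view. The tips are in line with it sideways, so I'll hover over it and then press in small steps.

Request:
arm_command --moves '[{"dp": [0.02, 0.001, 0.025], "delta_rot": [0, 0, 0]}, {"dp": [0.035, 0.003, 0.05], "delta_rot": [0, 0, 0]}, {"dp": [0.05, 0.003, 0.075], "delta_rot": [0, 0, 0]}, {"dp": [0.05, 0.003, 0.1], "delta_rot": [0, 0, 0]}, {"dp": [0.05, 0.003, 0.105], "delta_rot": [0, 0, 0]}]'

```text
t: 6.77
eef_pos: [0.5179, -0.1562, 0.0596]
tool_rot: [[0.989, -0.148, -0.006], [-0.147, -0.989, 0.003], [-0.007, -0.002, -1.0]]
ft_force: [-0.4, 0.9, 0.1]
opening: 0.0005
gripper_force: 0.0
```

```bash
python3 - <<'E'
from h import *
rel([0.521,-0.160,0.052],-0.148)
E
```

```text
t 6.77 at [ 0.5179 -0.1562  0.0596] yaw -0.148 dp [0.0037 0.0033 0.0076] rot [-0.0018  0.0068 -0.    ] F [-0.44  0.91  0.06] open 0.0005
```

Request:
arm_command --moves '[{"dp": [0.001, 0.002, 0.004], "delta_rot": [0, 0, 0]}, {"dp": [0.001, 0.002, 0.008], "delta_rot": [0, 0, 0]}, {"dp": [0.001, 0.002, 0.01], "delta_rot": [0, 0, 0]}, {"dp": [0.001, 0.002, 0.012], "delta_rot": [0, 0, 0]}, {"dp": [0.001, 0.002, 0.014], "delta_rot": [0, 0, 0]}]'

```text
t: 7.18
eef_pos: [0.5217, -0.1619, 0.0511]
tool_rot: [[0.989, -0.15, 0.002], [-0.15, -0.989, -0.002], [0.002, 0.002, -1.0]]
ft_force: [0.2, -0.4, -0.6]
opening: 0.0002
gripper_force: 0.0
```

Request:
arm_command --moves '[{"dp": [0, 0, 0.001], "delta_rot": [0, 0, 0]}, {"dp": [0, 0, 0.002], "delta_rot": [0, 0, 0]}, {"dp": [0, 0, 0.003], "delta_rot": [0, 0, 0]}, {"dp": [0, 0, 0.004], "delta_rot": [0, 0, 0]}, {"dp": [0, 0, 0.005], "delta_rot": [0, 0, 0]}]'

```text
t: 7.6
eef_pos: [0.521, -0.1616, 0.045]
tool_rot: [[0.989, -0.15, 0.0], [-0.15, -0.989, -0.001], [0.0, 0.001, -1.0]]
ft_force: [0.7, -0.5, -0.2]
opening: 0.0004
gripper_force: 0.0
```

Request:
arm_command --moves '[{"dp": [0, 0, 0.001], "delta_rot": [0, 0, 0]}, {"dp": [0, 0, 0.001], "delta_rot": [0, 0, 0]}, {"dp": [0, 0, 0.002], "delta_rot": [0, 0, 0]}, {"dp": [0, 0, 0.002], "delta_rot": [0, 0, 0]}]'

```text
t: 7.93
eef_pos: [0.5209, -0.1615, 0.0428]
tool_rot: [[0.989, -0.15, -0.0], [-0.15, -0.989, -0.001], [-0.0, 0.001, -1.0]]
ft_force: [-0.6, -0.4, 0.1]
opening: 0.0006
gripper_force: 0.0
```

There's no force at z = 0.043, where the key should be pushing back with about 5 N. I need to look.

```bash
python3 - <<'E'
from h import *
rel([0.521,-0.160,0.052],-0.148)
c=vision.camera("scene");w=vision.camera("wrist")
cr=cv2.resize(c["color"][120:240,100:260],(640,480),interpolation=cv2.INTER_CUBIC)
print(proj(c,[[0.521,-0.1615,0.0428]]),proj(w,[[0.521,-0.1615,0.0428]]))
cv2.imwrite("pics/s5.png",cr);cv2.imwrite("pics/w5.png",w["color"])
E
```

```text
t 7.93 at [ 0.5209 -0.1615  0.0428] yaw -0.1502 dp [-0.0001 -0.0015 -0.0092] rot [ 0.001   0.0002 -0.0022] F [-0.61 -0.37  0.14] open 0.0006
[[198.29192041 187.99462358]] [[282.02434001 238.38787   ]]
```

View pics/s5.png

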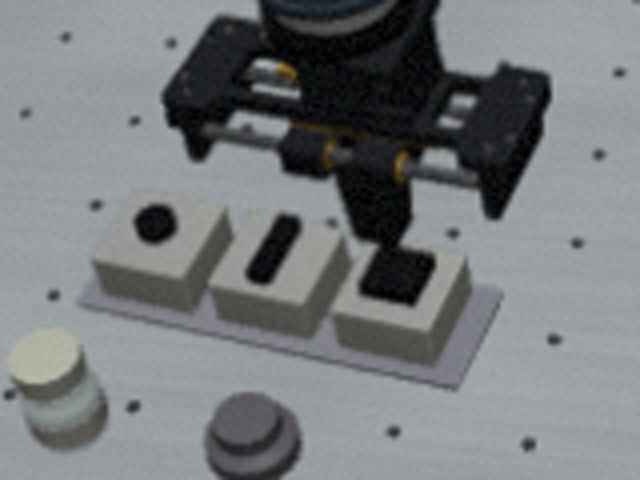

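View pics/w5.png

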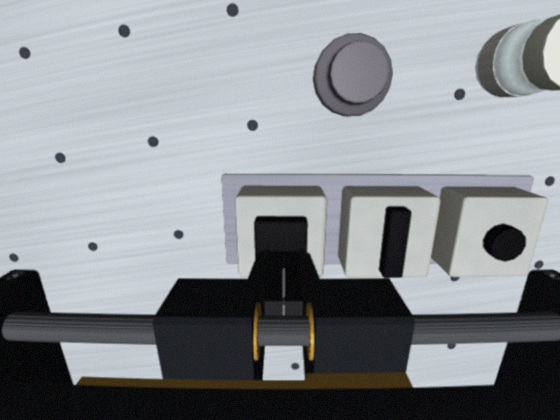

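In the scene crop the tip ends at about (385,245), at the key's near edge. In the wrist view the tip's front edge is at (285,252), lower than the (282,238) projected for the TCP. So the real tip is either higher or nearer the robot than reported, and I'll triangulate it.

```bash
python3 - <<'E'
from h import *
c=vision.camera("scene");w=vision.camera("wrist")
for z in (0.043,0.05,0.055,0.06,0.065,0.07): print(z,"scene",cast(c,[(196.3,181)],z)[0,:2].round(4),"wrist",cast(w,[(285,252)],z)[0,:2].round(4))
g=cv2.cvtColor(w["color"],cv2.COLOR_BGR2GRAY)
print(g[210:300:3,285].tolist())
print("key front edge",cast(w,[(257,217),(306,217)],.05).round(4), "cam",(-cv2.Rodrigues(w["rvec"])[0].T@w["tvec"].ravel()).round(4))
print(env.read_state()["ft_force"])
E
```

```text
0.043 scene [ 0.5009 -0.171 ] wrist [ 0.511 -0.162]
0.05 scene [ 0.5073 -0.1684] wrist [ 0.5144 -0.1625]
0.055 scene [ 0.5118 -0.1665] wrist [ 0.5168 -0.1628]
0.06 scene [ 0.5163 -0.1646] wrist [ 0.5192 -0.1631]
0.065 scene [ 0.5209 -0.1628] wrist [ 0.5217 -0.1635]
0.07 scene [ 0.5254 -0.1609] wrist [ 0.5241 -0.1638]
[197, 198, 92, 8, 23, 29, 26, 28, 19, 30, 22, 27, 28, 25, 13, 10, 12, 12, 14, 9, 33, 33, 36, 31, 41, 35, 39, 36, 34, 16]
key front edge [[ 0.5407 -0.1488  0.05  ]
 [ 0.5362 -0.1789  0.05  ]] cam [ 0.5997 -0.174   0.2257]
[ 0.54075089  0.68982473 -0.41791394]
```

The two rays meet near z = 0.066, so the closed tips sit about 20 mm above the reported TCP. They're still clear of the key, with x and y about right. I'll go down in small steps and watch the force.

Request:
arm_command --moves '[{"dp": [0.002, 0, 0.002], "delta_rot": [0, 0, 0]}, {"dp": [0.003, -0.001, 0.004], "delta_rot": [0, 0, 0]}, {"dp": [0.003, -0.001, 0.006], "delta_rot": [0, 0, 0]}, {"dp": [0.003, -0.001, 0.008], "delta_rot": [0, 0, 0]}, {"dp": [0.003, -0.001, 0.01], "delta_rot": [0, 0, 0]}]'

```text
t: 8.55
eef_pos: [0.524, -0.161, 0.0326]
tool_rot: [[0.989, -0.15, -0.0], [-0.15, -0.989, -0.001], [-0.0, 0.001, -1.0]]
ft_force: [0.2, -0.6, 0.7]
opening: 0.0002
gripper_force: 0.0
```

Request:
arm_command --moves '[{"dp": [0, 0, 0.001], "delta_rot": [0, 0, 0]}, {"dp": [0, 0, 0.002], "delta_rot": [0, 0, 0]}, {"dp": [0, 0, 0.003], "delta_rot": [0, 0, 0]}]'

```text
t: 8.8
eef_pos: [0.5241, -0.161, 0.0298]
tool_rot: [[0.989, -0.15, -0.0], [-0.15, -0.989, -0.001], [-0.0, 0.001, -1.0]]
ft_force: [0.0, 0.4, -0.4]
opening: 0.0007
gripper_force: 0.0
```

Request:
arm_command --moves '[{"dp": [0, 0, 0.001], "delta_rot": [0, 0, 0]}, {"dp": [0, 0, 0.002], "delta_rot": [0, 0, 0]}, {"dp": [0, 0, 0.003], "delta_rot": [0, 0, 0]}]'

```text
t: 9.05
eef_pos: [0.5242, -0.1611, 0.027]
tool_rot: [[0.989, -0.15, 0.0], [-0.15, -0.989, -0.001], [0.0, 0.001, -1.0]]
ft_force: [0.7, 0.8, 0.2]
opening: 0.0008
gripper_force: 0.0
```

Request:
arm_command --moves '[{"dp": [0, 0, 0.001], "delta_rot": [0, 0, 0]}, {"dp": [0, 0, 0.002], "delta_rot": [0, 0, 0]}, {"dp": [0, 0, 0.002], "delta_rot": [0, 0, 0]}]'

```text
t: 9.3
eef_pos: [0.524, -0.1609, 0.0248]
tool_rot: [[0.989, -0.15, -0.0], [-0.15, -0.989, -0.001], [-0.0, 0.001, -1.0]]
ft_force: [0.0, 0.3, -0.1]
opening: 0.0003
gripper_force: 0.0
```

Request:
arm_command --moves '[{"dp": [0, 0, 0.001], "delta_rot": [0, 0, 0]}, {"dp": [0, 0, 0.002], "delta_rot": [0, 0, 0]}, {"dp": [0, 0, 0.002], "delta_rot": [0, 0, 0]}]'

```text
t: 9.55
eef_pos: [0.524, -0.161, 0.0228]
tool_rot: [[0.989, -0.15, -0.0], [-0.15, -0.989, -0.001], [-0.0, 0.001, -1.0]]
ft_force: [1.2, -0.2, -0.4]
opening: 0.0008
gripper_force: 0.0
```

```bash
python3 - <<'E'
from h import *
rel([0.521,-0.160,0.052],-0.148)
c=vision.camera("scene");w=vision.camera("wrist")
a=cv2.resize(c["color"][140:220,140:240],(500,400),interpolation=cv2.INTER_CUBIC)
b=cv2.resize(w["color"][170:300,225:345],(300,325))
b=cv2.copyMakeBorder(b,0,75,0,0,cv2.BORDER_CONSTANT)
cv2.imwrite("pics/s6.png",np.hstack([a,b]))
E
```

```text
t 9.55 at [ 0.524  -0.161   0.0228] yaw -0.1502 dp [-0.0031 -0.0005 -0.0292] rot [ 0.001   0.0002 -0.0022] F [ 1.2  -0.16 -0.43] open 0.0008
```

View pics/s6.png

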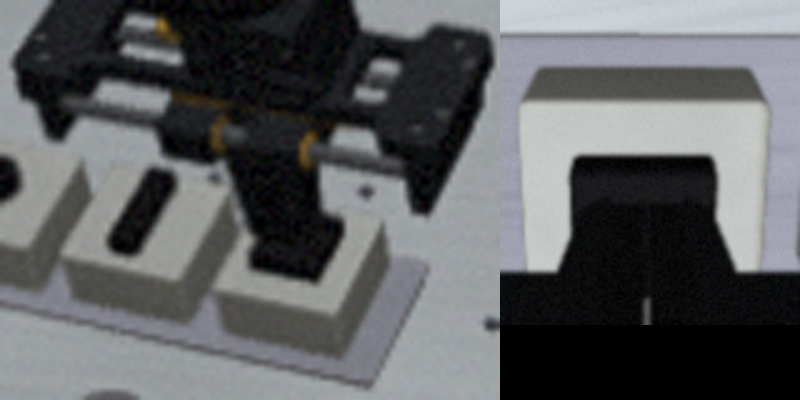

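The picture shows the tips just at the key's top, centred over it and still without force. The neighbouring stations are clear. I'll keep going down in small steps.

Request:
arm_command --moves '[{"dp": [0, 0, 0.001], "delta_rot": [0, 0, 0]}, {"dp": [0, 0, 0.002], "delta_rot": [0, 0, 0]}, {"dp": [0, 0, 0.002], "delta_rot": [0, 0, 0]}]'

```text
t: 9.9
eef_pos: [0.524, -0.161, 0.0208]
tool_rot: [[0.989, -0.15, -0.0], [-0.15, -0.989, -0.001], [-0.0, 0.001, -1.0]]
ft_force: [0.4, 0.1, 1.2]
opening: 0.0004
gripper_force: 0.0
```

Request:
arm_command --moves '[{"dp": [0, 0, 0.001], "delta_rot": [0, 0, 0]}, {"dp": [0, 0, 0.002], "delta_rot": [0, 0, 0]}, {"dp": [0, 0, 0.002], "delta_rot": [0, 0, 0]}]'

```text
t: 10.15
eef_pos: [0.524, -0.1609, 0.0187]
tool_rot: [[0.989, -0.15, -0.0], [-0.15, -0.989, -0.001], [-0.0, 0.001, -1.0]]
ft_force: [-0.6, -0.9, 0.2]
opening: 0.0004
gripper_force: 0.0
```

Request:
arm_command --moves '[{"dp": [0, 0, 0.001], "delta_rot": [0, 0, 0]}, {"dp": [0, 0, 0.002], "delta_rot": [0, 0, 0]}, {"dp": [0, 0, 0.002], "delta_rot": [0, 0, 0]}]'

```text
t: 10.4
eef_pos: [0.524, -0.161, 0.0167]
tool_rot: [[0.989, -0.15, -0.0], [-0.15, -0.989, -0.001], [-0.0, 0.001, -1.0]]
ft_force: [-0.3, -0.5, -0.9]
opening: 0.0004
gripper_force: 0.0
```

Request:
arm_command --moves '[{"dp": [0, 0, 0.001], "delta_rot": [0, 0, 0]}, {"dp": [0, 0, 0.002], "delta_rot": [0, 0, 0]}, {"dp": [0, 0, 0.002], "delta_rot": [0, 0, 0]}]'

```text
t: 10.65
eef_pos: [0.5241, -0.1611, 0.0148]
tool_rot: [[0.989, -0.15, -0.0], [-0.15, -0.989, -0.001], [-0.0, 0.001, -1.0]]
ft_force: [0.8, -0.1, 0.2]
opening: 0.0002
gripper_force: 0.0
```

Request:
arm_command --moves '[{"dp": [0, 0, 0.001], "delta_rot": [0, 0, 0]}, {"dp": [0, 0, 0.002], "delta_rot": [0, 0, 0]}, {"dp": [0, 0, 0.002], "delta_rot": [0, 0, 0]}]'

```text
t: 10.9
eef_pos: [0.5242, -0.1611, 0.013]
tool_rot: [[0.989, -0.15, -0.0], [-0.15, -0.989, -0.001], [0.0, 0.001, -1.0]]
ft_force: [-1.0, 1.0, 2.1]
opening: 0.0006
gripper_force: 1.2
```

```bash
python3 - <<'E'
from h import *
rel([0.524,-0.160,0.052],-0.148)
w=vision.camera("wrist");g=cv2.cvtColor(w["color"],cv2.COLOR_BGR2GRAY)
print(g[150:290:2,285].tolist());print(g[150:290:2,264].tolist())
print("proj key front top, station front top",proj(w,[[0.5384,-0.1635,0.05],[0.5384,-0.1635,0.044],[0.5512,-0.165,0.04]]).round(1))
c=vision.camera("scene");g=cv2.cvtColor(c["color"],cv2.COLOR_BGR2GRAY)
print(g[165:205,186:214:2])
E
```

```text
t 10.9 at [ 0.5242 -0.1611  0.013 ] yaw -0.1502 dp [-0.0003 -0.001  -0.039 ] rot [ 0.0011 -0.0002 -0.0022] F [-1.03  0.97  2.07] open 0.0006
[207, 207, 204, 201, 203, 202, 201, 204, 206, 202, 201, 205, 199, 207, 208, 209, 203, 204, 175, 129, 159, 160, 165, 165, 163, 139, 79, 77, 78, 80, 83, 80, 85, 149, 194, 194, 199, 195, 196, 194, 194, 194, 197, 197, 152, 6, 9, 3, 19, 27, 25, 8, 13, 11, 16, 12, 15, 8, 8, 10, 14, 11, 14, 12, 14, 16, 19, 11, 19, 3]
[207, 211, 208, 207, 203, 207, 208, 203, 201, 206, 206, 207, 207, 202, 204, 210, 211, 205, 175, 132, 162, 160, 161, 163, 161, 140, 76, 78, 82, 77, 82, 80, 91, 151, 197, 200, 198, 197, 196, 197, 197, 200, 196, 200, 150, 11, 2, 13, 20, 26, 17, 7, 7, 6, 8, 8, 13, 15, 17, 9, 15, 9, 9, 14, 4, 12, 11, 6, 6, 8]
proj key front top, station front top [[282.4 241.5]
 [282.4 237. ]
 [281.6 212.4]]
[[ 20  25  30  27  31  19  17  11  18   2  18  26  23  22]
 [ 37  10  19  34  34  34  26  27  12  12   9   4  12  17]
 [ 45   6  12  34  35  33  35  35  26  29  16  12  15  11]
 [ 53  34  16  34  34  35  34  34  21  22   7  61  40  32]
 [ 76  64  47  40  36
[... 1403 characters left out ...]
6  56  24   1   1  18  17  16  27 147 157 155  92]
 [154 152 117  87  43  30  12   7  13  55 158 156 156  81]
 [154 152 149 140 136 107  57  36  16 105 157 157 147  83]
 [154 152 153 153 153 149 139 117  73 136 156 160 120  82]
 [153 152 155 155 152 156 157 149 145 155 156 160  96  77]
 [119 143 153 152 158 153 153 153 153 158 153 158  86  77]
 [ 91 102 112 137 151 155 153 157 154 152 154 146  79  77]
 [ 80  78  88  92 110 134 153 152 157 157 158 117  82  73]
 [ 80  76  73  80  78  93 106 124 147 158 156  95  80  77]
 [ 78  77  77  79  79  80  82  89 104 116 143  86  81  81]
 [ 80  78  74  81  79  79  77  78  81  88  99  80  73  89]
 [ 76  74  79  75  79  79  80  78  81  79  82  83  74 108]]
```

Contact now: Fz is 2 N and the pad reads 1.2 N. I'll press through the 6 mm travel.

Request:
arm_command --moves '[{"dp": [0, 0, 0.001], "delta_rot": [0, 0, 0]}, {"dp": [0, 0, 0.002], "delta_rot": [0, 0, 0]}, {"dp": [0, 0, 0.003], "delta_rot": [0, 0, 0]}]'

```text
t: 11.25
eef_pos: [0.5242, -0.1611, 0.0101]
tool_rot: [[0.989, -0.15, 0.0], [-0.15, -0.989, -0.001], [0.0, 0.001, -1.0]]
ft_force: [-1.1, 1.0, 2.6]
opening: 0.0004
gripper_force: 2.0
```

Request:
arm_command --moves '[{"dp": [0, 0, 0.001], "delta_rot": [0, 0, 0]}, {"dp": [0, 0, 0.002], "delta_rot": [0, 0, 0]}, {"dp": [0, 0, 0.002], "delta_rot": [0, 0, 0]}]'

```text
t: 11.5
eef_pos: [0.5243, -0.1611, 0.0087]
tool_rot: [[0.989, -0.15, -0.0], [-0.15, -0.989, -0.001], [0.0, 0.001, -1.0]]
ft_force: [-3.8, 1.2, 9.8]
opening: 0.0001
gripper_force: 4.8
```

Request:
arm_command --moves '[{"dp": [0, 0, 0.001], "delta_rot": [0, 0, 0]}, {"dp": [0, 0, 0.001], "delta_rot": [0, 0, 0]}, {"dp": [0, 0, 0.001], "delta_rot": [0, 0, 0]}]'

```text
t: 11.75
eef_pos: [0.5243, -0.1611, 0.0085]
tool_rot: [[0.989, -0.149, -0.0], [-0.149, -0.989, -0.001], [0.0, 0.001, -1.0]]
ft_force: [-6.8, 3.1, 19.0]
opening: 0.0004
gripper_force: 8.9
```

The key is bottomed: the TCP has stopped at 0.0085 while the force rose to 19 N. Now I'll draw back up.

Request:
arm_command --moves '[{"dp": [0, 0, -0.004], "delta_rot": [0, 0, 0]}, {"dp": [0, 0, -0.012], "delta_rot": [0, 0, 0]}, {"dp": [0, 0, -0.03], "delta_rot": [0, 0, 0]}, {"dp": [0, 0, -0.06], "delta_rot": [0, 0, 0]}, {"dp": [0, 0, -0.1], "delta_rot": [0, 0, 0]}]'

```text
t: 12.17
eef_pos: [0.5217, -0.1597, 0.1051]
tool_rot: [[0.989, -0.15, -0.006], [-0.15, -0.989, 0.002], [-0.006, -0.001, -1.0]]
ft_force: [0.5, -0.3, -0.3]
opening: 0.0002
gripper_force: 0.0
```

Request:
arm_command --moves '[{"dp": [-0.03, 0, -0.02], "delta_rot": [0, 0, 0]}, {"dp": [-0.05, 0, -0.05], "delta_rot": [0, 0, 0]}, {"dp": [-0.05, 0, -0.06], "delta_rot": [0, 0, 0]}, {"dp": [-0.05, 0, -0.06], "delta_rot": [0, 0, 0]}, {"dp": [-0.05, 0, -0.06], "delta_rot": [0, 0, 0]}]'

```text
t: 12.58
eef_pos: [0.4753, -0.1537, 0.1672]
tool_rot: [[0.989, -0.15, 0.001], [-0.15, -0.989, -0.002], [0.002, 0.002, -1.0]]
ft_force: [0.9, 0.1, 0.1]
opening: 0.0009
gripper_force: 0.0
```

```bash
python3 - <<'E'
from h import *
rel([0.524,-0.160,0.052],-0.148)
c=vision.camera("top");im=c["color"];hsv=cv2.cvtColor(im,cv2.COLOR_BGR2HSV)
m=cv2.inRange(hsv,(8,90,60),(28,255,255));m[:,300:]=0;m[250:]=0
cs,_=cv2.findContours(m,cv2.RETR_EXTERNAL,cv2.CHAIN_APPROX_NONE);k=max(cs,key=cv2.contourArea)
print(cv2.minEnclosingCircle(cast(c,k.reshape(-1,2),0.092)[:,:2].astype(np.float32)))
# change of key pixels vs start (scene)
import pickle
a=pickle.load(open("scene0.pkl","rb"))["color"].astype(int);b=vision.camera("scene")["color"].astype(int)
d=np.abs(a-b).mean(2)[160:240,100:230];print((d>25).sum(),d.mean())
d=np.abs(a-b).mean(2)[225:265,408:445];print((d>25).sum(),d.mean())
E
```

```text
t 12.58 at [ 0.4753 -0.1537  0.1672] yaw -0.1505 dp [ 0.0489 -0.0013  0.1152] rot [ 0.0017 -0.0018 -0.0025] F [0.87 0.13 0.07] open 0.0009
((0.6949631571769714, 0.2243657112121582), 0.043050430715084076)
0 5.607788461538462
4 5.604279279279279
```

The box has travelled 81 mm and stayed home. The keys and the loose parts match the start image, so I'm handing in.

```bash
python3 -c "
from plant import env
print(env.hand_in())"
```

```text
the job is handed in; nothing more can be done
None
```

I pushed the box home against the stop, pressed the square key fully down and let it spring back up, then handed the job in; the hand-in returned no verdict.

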